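Set out and close the seasoning-oil bottle

TASK

First slide the brown oil bottle across the table, keeping it on the table and upright, until its base stands wholly on the round red mat. Then draw the yellow-handled dip-rod stopper out of its white rest and push its rod down into the bottle's narrow mouth, past the stiff rubber seal, until the black collar sits flush on the mouth, and let go of it. Leave the bottle upright on the mat and do not disturb the other things on the table.

Things in the scene. Friction and masses are not known exactly. Their poses are not given: they have to be found in the camera images.
- bottle: Loose round brown stoneware bottle, about 0.4 to 0.8 kg, 100 mm tall. Origin: centre of its underside; z up. Its straight-sided body is 100 mm in diameter up to 55 mm height, then a shoulder slopes in to a neck 33 mm in diameter from 75 mm height to the mouth. Too wide to grip by its body. It slides on the steel table without tipping when pushed level on the straight side below about 50 mm height. It may start left or right of the mat.
- bottle_mouth (a point): Centre of the bottle's mouth, on its top rim, 100 mm above the bottle's origin. The mouth flares to 20 mm across and narrows within 4 mm of depth to a straight bore 13 mm across, at least 70 mm deep. A sprung rubber seal 16 mm below the mouth resists the rod with some 3 to 6 N, so the rod must be held straight and pushed home; it does not sink by its own weight, and if let go half-way it leans aside and can jam.
- stopper: Loose dip-rod stopper, 70 g, 115 mm long, standing upright in its rest. Origin: centre of the underside of its black collar; z points up along the grip. Above the origin: collar 31 mm in diameter and 5 mm thick, then a yellow round grip 24 mm in diameter from 5 to 50 mm (black band near its top). Below the origin: metal rod 9 mm in diameter and 65 mm long with a pointed end. When seated in the bottle its origin coincides with bottle_mouth.
- stopper_grip (a point): Point on the stopper's axis at which to grip it, 30 mm above its origin (20 mm below the top of the grip).
- stopper_tip (a point): Lower end of the rod, 65 mm below the stopper's origin.
- rest: Fixed square white block, 64 x 64 mm, 70 mm high, with a 15 mm hole from above in which the rod stands; the collar lies on its top. Origin: centre of its underside. It stands on the other side of the mat from the bottle.
- spot: Flat round red mat, 150 mm in diameter, lying flush with the table (1 mm, no edge to catch on). Origin: its centre.
- cream_bowl: Bystander: cream bowl, 104 mm across, 50 mm high. Origin: centre of its underside.
- white_bowl: Bystander: white bowl, 100 mm across, 45 mm high. Origin: centre of its underside.
- steel_pot: Bystander: steel pot, 110 mm across, 85 mm high. Origin: centre of its underside.
- squeeze_bottle: Bystander: pale squeeze bottle with a pointed nozzle, 64 mm across, 178 mm high. Origin: centre of its underside.
- sauce_jar: Bystander: amber jar with a red cap, 84 mm across, 120 mm high. Origin: centre of its underside.
- clear_tub: Bystander: clear plastic tub, 100 mm across, 65 mm high. Origin: centre of its underside.
- spoon: Bystander: steel spoon, 180 mm long, lying on the table. Origin: near its middle, on the table.
Not all that is in view belongs to the job. Leave any pink or turquoise look-alike of the stopper alone.

How it is judged:
By the outcome, as a careful person would: the job done as asked, in the order asked, and still so for the second after the job is handed in, with the robot touching nothing.
It also fails if it takes over 61 s, if anything falls off the work surface, if the arm or the gripper's body presses on something with over 40 N, if the wrist force passes 120 N, or if a joint passes its speed limit or range.

ROBOT

A 6-joint arm with a two-finger parallel gripper is mounted at the origin on the work surface. World frame = base frame: x ahead of the robot, y to its left, z up, the work surface at z = 0. Lengths are in m, angles in rad, forces in N, time in s.
With the tool pointing down it reaches from about 0.425 to 1.125 m from the base axis. Payload 14.9 kg.
Tool frame: the origin (TCP) lies where the fingers leave the gripper's body, on its centre line; the fingertips stand 78 mm ahead of it and the grasp point (between the pads) lies grip_point_offset ahead of it (grip_point_offset is the distance from the TCP to the grasp point, in m); z points along the fingers, x is the direction in which the jaws open and shut, and the axes are right-handed (so a half turn about z gives the same grasp; the last joint's range is limited). The gripper opens to 91 mm and grips with 3 to 60 N. Pads are 32 mm wide; open, the fingers measure 118 mm over their backs; the gripper's body (76 mm by 178 mm) begins 60 mm behind the grasp point.
Start: joints at [-1.377, 0.379, 1.734, -0, 1.028, -0.033], TCP at [0.157, -0.682, 0.292] pointing down, gripper open.
Joint ranges: [-2.77, 2.77], [-0.74, 2.19], [0, 2.66], [-1.06, 4.2], [0.31, 2.87], [-3.08, 3.08]. Speed limits (rad/s): [1.89, 1.89, 2.39, 3.14, 3.14, 3.14].

INTERFACE

Orientations are given as a 3x3 rotation matrix whose columns are the frame's x, y, z axes.
In Python, from bench import read_state, camera, hand_in, grip_point_offset gives the robot as it stands. The module is installed in compiled form; this text tells all that it offers.
- The arm moves only by the tool arm_command, never from a script. Its argument "increments" is a list that holds one entry, the list of rows, each a list of 4 numbers: the shift along the tool's x, y, z normalised to -1 to 1, where 1 is 0.025 m, then the turn about the tool's z normalised to -1 to 1, where 1 is 4 degrees. In form: [[[tx, ty, tz, spin], ...]]. A call has 1 to 10 rows; each row shifts and turns the pose as measured when the row begins, along the tool's axes as they then stand; what a row does not reach is not made up. A row lasts 1/12 s, in which the tool goes at most 41.7 mm and 7.16 degrees, less where a joint would pass 70% of its speed; a pose out of reach is approached as far as the arm can. A call with a number of a shift or a turn outside -1 to 1 is refused whole. A call with a gripper value outside its range is refused whole. "hand" is the finger opening in mm, from 0 to 91.2, set as the call begins (left out, the last holds). The fingers move at their own pace and stop on an object; "squeeze" is the grip in N (left out, the last holds). Time passes only in rows, so rows that do not move let the fingers close. It gives the time, the measured TCP pose, the force and the opening at its end, in the units of the state.
- read_state(): the state, without advancing time (a new reading comes with each control period).
- camera(name): name is "scene" or "top"; returns a dict with "img" (480x640x3 uint8, red, green, blue), "z_map" (480x640 float32, m along the optical axis (not along the pixel's ray), 0 where there is no reading), "intrinsics" (3x3 intrinsics, pixels), "world_from_camera" (4x4, takes a point from camera to world coordinates). Camera axes: x right, y down, z forward; pixel columns grow to the right and rows downward; lengths in m; the calibration is good to about 2 mm. A picture is of the moment at which its call begins.
- hand_in(): hands the job in, once; it reports no verdict.
The state is a dict: "time_s": time; "q": joint angles; "qvel": joint speeds; "joint_efforts": joint torques, N m; "position": TCP position; "tool_rot": TCP orientation; "force": force on the tool from outside, world axes, zero at the start; "torque": the same for the moment, N m; "grip_width": finger opening in m.
Only numpy, scipy, OpenCV 4.12 (cv2) and the standard library are available. Lean on these libraries where they do the work, as an engineer would, in place of code of your own. Each camera call takes 0.05 s, during which the arm holds its last target.

## Working session

There is one attempt and no reset: what is moved stays moved. The work goes in short steps, Python scripts to look and compute and a tool call to move; the robot and the scene stay as the last step left them, time stands still between calls to the robot, and variables do not carry over. Pictures are saved under pics/ and viewed, and the job is handed in when it is done.

Besides the shell and the picture viewer there is one more tool, called after "Request:" in YAML: its name, and indented under it one key for each argument. arm_command: Moves the arm, as the interface text tells. Scaled input: -1 to 1 covers 0.025 m each way for a shift and 4 degrees each way for a turn. Its arguments: {"type":"object","properties":{"increments":{"type":"array"},"hand":{"type":"number"},"squeeze":{"type":"number"}},"required":["increments"]}

```bash
mkdir -p pics; cat > h.py <<'E'
import numpy as np,cv2
from bench import read_state,camera,hand_in,grip_point_offset
def pt(c,u,v,z=None,plane=None):
    K=c["intrinsics"];T=c["world_from_camera"]
    r=np.linalg.inv(K)@np.array([u,v,1.0])
    if plane is not None:
        d=T[:3,:3]@r; s=(plane-T[2,3])/d[2]; return T[:3,3]+s*d
    z=c["z_map"][int(v),int(u)] if z is None else z
    return (T@np.append(r*z,1))[:3]
def cloud(c):
    K=c["intrinsics"];T=c["world_from_camera"];z=c["z_map"]
    v,u=np.mgrid[:480,:640]
    r=np.stack([u,v,np.ones_like(u)],-1)@np.linalg.inv(K).T*z[...,None]
    return r@T[:3,:3].T+T[:3,3]
E
python3 - <<'E'
from h import *
import numpy as np
for n in("scene","top"):
    c=camera(n);cv2.imwrite(f"pics/{n}0.png",c["img"][...,::-1]);np.savez(f"{n}0.npz",**c)
    print(c["world_from_camera"].round(3),c["intrinsics"])
print(read_state(),grip_point_offset)
E
```

```text
[[ 0.836  0.32  -0.446  1.003]
 [ 0.549 -0.5    0.67  -0.665]
 [-0.009 -0.805 -0.593  0.668]
 [ 0.     0.     0.     1.   ]] [[480.88149598   0.         317.19179448]
 [  0.         480.88149598 238.68613897]
 [  0.           0.           1.        ]]
[[ 0.017 -0.996  0.087  0.472]
 [-1.    -0.016  0.006  0.008]
 [-0.004 -0.087 -0.996  1.012]
 [ 0.     0.     0.     1.   ]] [[456.68831144   0.         316.7756126 ]
 [  0.         456.68831144 232.95766175]
 [  0.           0.           1.        ]]
{'time_s': 0.1, 'q': array([-1.37727169e+00,  3.79339731e-01,  1.73472618e+00, -1.08399638e-05,
        1.02847050e+00, -3.32979262e-02]), 'qvel': array([ 9.36328070e-05, -2.12441200e-03,  2.48666001e-04, -4.39739466e-04,
       -5.72033833e-04,  1.03323437e-03]), 'joint_efforts': array([-7.70264814e-04, -7.65033960e+01, -4.35295987e+01,  6.51745498e-02,
        3.98210110e-02,  8.19506596e-06]), 'position': array([ 0.15735897, -0.68180102,  0.29166338]), 'tool_rot': array([[ 2.24887984e-01, -9.74384605e-01, -1.90614595e-04],
       [-9.74384167e-01, -2.24888063e-01,  9.24359094e-04],
       [-9.43548218e-04, -2.21454098e-05, -9.99999555e-01]]), 'force': array([ 0.12853314,  0.99129997, -0.35744049]), 'torque': array([0.08234958, 0.01123441, 0.04715393]), 'grip_width': 0.09138436423605666} 0.0595
```

View pics/scene0.png

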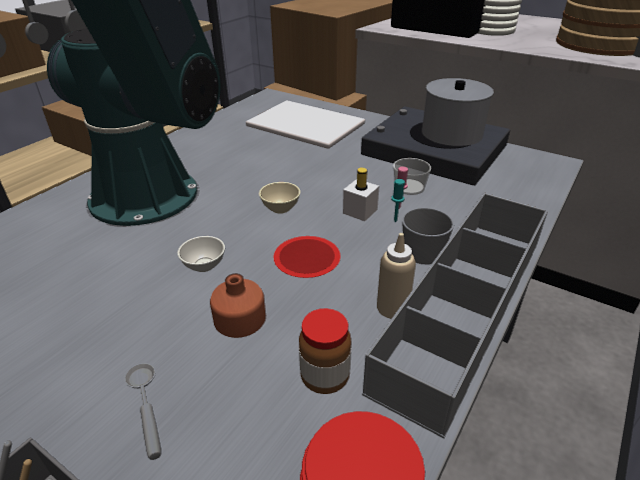

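View pics/top0.png

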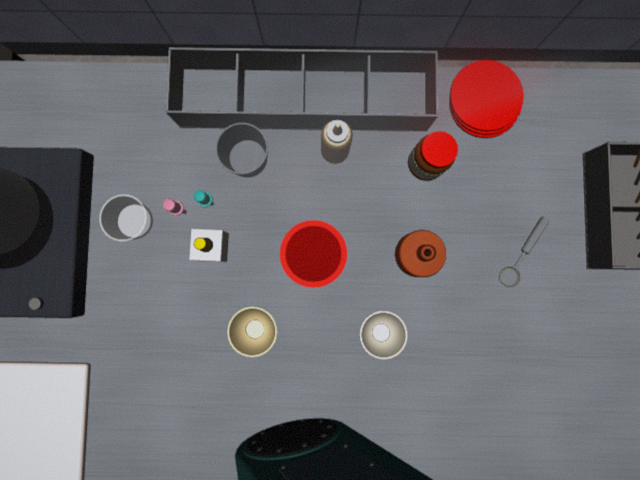

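The top view shows the bottle mouth at about (427,252), the mat at (314,254) and the white bowl at (383,334). The rest is at (206,245) with the yellow stopper at (202,244).

Things that could be taken for the stopper are pink at (173,206), turquoise at (203,198) and yellow at (202,244). I choose the yellow one, which stands in the white block. Red objects other than the mat are the plates at (486,97) and the jar cap at (438,150).

```bash
python3 - <<'E'
from h import *
c=dict(np.load("top0.npz")); P=cloud(c); hsv=cv2.cvtColor(c["img"],cv2.COLOR_RGB2HSV)
Z=P[...,2]
def box(u0,u1,v0,v1):
    m=np.zeros((480,640),bool);m[v0:v1,u0:u1]=True;return m
def circ(m,name):
    p=P[m].astype(np.float32)
    (x,y),r=cv2.minEnclosingCircle(p[:,:2].copy()); print(name,m.sum(),"mean",p.mean(0).round(4),"circ",round(x,4),round(y,4),round(r,4),"z",np.percentile(p[:,2],[2,50,98]).round(4))
h,s,v=cv2.split(hsv)
circ(box(270,360,210,300)&(s>150)&((h<5)|(h>175))&(Z<.01),"mat")
b=box(385,460,215,290)
circ(b&(Z>.03),"bottle all"); circ(b&(Z>.03)&(Z<.058),"bottle body");circ(b&(Z>.095),"rim")
r=box(180,235,220,270)
circ(r&(Z>.06)&(Z<.0725),"rest top");circ(r&(Z>.110),"stoppertop");circ(r&(Z>.074),"stopper")
for n,bb in dict(cream=(220,285,300,365),white=(350,415,305,365),pot=(210,275,118,182),squeeze=(318,358,115,165),jar=(405,462,128,185),tub=(95,156,190,245),pink=(160,188,196,217),turq=(190,216,186,210)).items(): circ(box(*bb)&(Z>.02),n)
big=lambda img,u0,u1,v0,v1,f:cv2.resize(img[v0:v1,u0:u1,::-1],None,fx=f,fy=f,interpolation=cv2.INTER_CUBIC)
cv2.imwrite("pics/crop1.png",big(c["img"],150,250,180,275,6))
s=dict(np.load("scene0.npz")); cv2.imwrite("pics/crop2.png",big(s["img"],320,440,140,240,5))
P=cloud(s);Z=P[...,2]
circ(box(340,385,165,220)&(Z>.112),"S stoppertop"); circ(box(340,385,160,220)&(Z>.078),"S stopper");circ(box(205,270,270,340)&(Z>.097),"S rim")
E
```

```text
mat 3514 mean [0.5139 0.0212 0.0013] circ 0.5142 0.0213 0.0745 z [-0.0022  0.0013  0.0051]
bottle all 1873 mean [ 0.515  -0.1995  0.0817] circ 0.5027 -0.1231 0.1348 z [0.0411 0.0665 0.1027]
bottle body 208 mean [ 0.5102 -0.1835  0.0501] circ 0.517 -0.2073 0.0505 z [0.033  0.0533 0.0579]
rim 218 mean [ 0.5115 -0.1819  0.2088] circ 0.4961 -0.1077 0.1183 z [0.0962 0.1004 1.0123]
rest top 682 mean [0.5254 0.241  0.0699] circ 0.526 0.2428 0.0448 z [0.065  0.0701 0.0724]
stoppertop 139 mean [0.5215 0.2223 0.1962] circ 0.5016 0.1312 0.1269 z [0.1126 0.1196 1.0123]
stopper 235 mean [0.5228 0.2279 0.1506] circ 0.5081 0.1393 0.1363 z [0.0742 0.1173 1.0123]
cream 1116 mean [0.3459 0.1481 0.052 ] circ 0.3954 0.0976 0.1177 z [0.0205 0.0383 0.0532]
white 968 mean [ 0.3437 -0.1307  0.049 ] circ 0.3919 -0.0779 0.1174 z [0.0204 0.0362 0.0487]
pot 1687 mean [0.7534 0.1798 0.0647] circ 0.6341 0.1313 0.2041 z [0.0224 0.0594 0.0879]
squeeze 1426 mean [ 0.7497 -0.0228  0.1085] circ 0.6353 -0.0259 0.1673 z [0.0263 0.1187 0.171 ]
jar 1754 mean [ 0.7124 -0.2176  0.1089] circ 0.6336 -0.1097 0.2003 z [0.029  0.1189 0.1237]
tub 1077 mean [0.583  0.4282 0.0577] circ 0.5333 0.2386 0.2388 z [0.0213 0.0518 0.0679]
pink 259 mean [0.5981 0.2991 0.113 ] circ 0.5392 0.1643 0.1704 z [0.027  0.1097 0.1185]
turq 234 mean [0.6169 0.2413 0.1139] circ 0.5496 0.1335 0.1478 z [0.0677 0.1123 0.1182]
S stoppertop 74 mean [0.6261 0.0578 0.2298] circ 0.7632 -0.2054 0.5184 z [0.1128 0.1197 0.6684]
S stopper 200 mean [0.5665 0.1715 0.1451] circ 0.7632 -0.2054 0.5184 z [0.0795 0.1051 0.6684]
S rim 185 mean [ 0.5652 -0.2507  0.1551] circ 0.7541 -0.4281 0.3438 z [0.0973 0.1    0.6684]
```

```bash
python3 -c "
import cv2,numpy as np
a=cv2.imread('pics/crop1.png');b=cv2.imread('pics/crop2.png');b=cv2.resize(b,(600,500))
cv2.imwrite('pics/crop3.png',cv2.resize(np.vstack([a,b]),(500,590)) if 0 else cv2.resize(np.hstack([a[:500],b]),(800,333)))"
```

```text
(no output)
```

View pics/crop3.png

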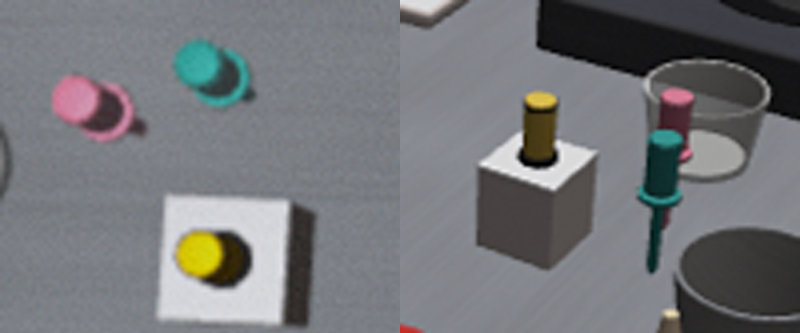

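The crop confirms the yellow grip stands upright in the white block. The pink and turquoise ones stand free nearby. Next I'll refine the positions with the depth holes removed.

```bash
cat >> h.py <<'E'
def box(u0,u1,v0,v1):
    m=np.zeros((480,640),bool);m[v0:v1,u0:u1]=True;return m
def circ(P,m,name):
    p=P[m].astype(np.float32)
    (x,y),r=cv2.minEnclosingCircle(p[:,:2].copy()); print(name,len(p),"mean",p.mean(0).round(4),"circ",round(x,4),round(y,4),round(r,4),"zmed",np.median(p[:,2]).round(4))
E
python3 - <<'E'
from h import *
for n in("top","scene"):
    c=dict(np.load(n+"0.npz"));P=cloud(c);P[c["z_map"]<=0]=-9;Z=P[...,2];hh,s,v=cv2.split(cv2.cvtColor(c["img"],cv2.COLOR_RGB2HSV))
    def w(x,y,r,z0,z1):return (np.hypot(P[...,0]-x,P[...,1]-y)<r)&(Z>z0)&(Z<z1)
    print(n)
    circ(P,w(.514,.021,.09,-.01,.01)&(s>150),"mat")
    circ(P,w(.516,-.207,.065,.03,.2),"bottle"); circ(P,w(.516,-.207,.03,.097,.105),"rim")
    circ(P,w(.525,.241,.06,.066,.0725),"rest");circ(P,w(.525,.241,.03,.1175,.13),"stoptop");circ(P,w(.525,.241,.03,.078,.13),"stop")
    for k,x,y in(("cream",.34,.15),("white",.34,-.13),("pot",.73,.17),("sq",.73,-.02),("jar",.7,-.22),("tub",.58,.43),("pink",.598,.295),("turq",.617,.24)):
        circ(P,w(x,y,.075 if k not in("pink","turq") else .03,.02,.3),k)
s=dict(np.load("top0.npz"))
# mat, mouth, stopper by pixel
for nm,u,v,pl in(("mouth",427,252,.1),("stop top",200.5,243.5,.12)):print(nm,pt(s,u,v,plane=pl).round(4))
E
```

```text
top
mat 3514 mean [0.5139 0.0212 0.0013] circ 0.5142 0.0213 0.0745 zmed 0.0013
bottle 1847 mean [ 0.5156 -0.2024  0.0686] circ 0.517 -0.2073 0.0505 zmed 0.0663
rim 175 mean [ 0.5169 -0.2076  0.1003] circ 0.5171 -0.2073 0.0166 zmed 0.1003
rest 661 mean [0.5254 0.2415 0.0701] circ 0.5262 0.2427 0.0445 zmed 0.0701
stoptop 102 mean [0.5263 0.243  0.1199] circ 0.5259 0.2432 0.0121 zmed 0.1198
stop 173 mean [0.5259 0.2404 0.1125] circ 0.5266 0.2423 0.0132 zmed 0.1183
cream 1099 mean [0.3439 0.1503 0.0371] circ 0.3488 0.1458 0.0516 zmed 0.0379
white 954 mean [ 0.3419 -0.1327  0.0349] circ 0.3462 -0.1283 0.0496 zmed 0.0358
pot 1664 mean [0.7551 0.1786 0.0646] circ 0.7395 0.1699 0.067 zmed 0.0678
sq 1415 mean [ 0.7504 -0.0203  0.1085] circ 0.7641 -0.0196 0.048 zmed 0.1188
jar 1737 mean [ 0.714  -0.2193  0.1023] circ 0.7217 -0.2264 0.0421 zmed 0.1189
tub 1067 mean [0.584  0.4322 0.0488] circ 0.5823 0.4202 0.0508 zmed 0.0514
pink 254 mean [0.6006 0.3048 0.0953] circ 0.6023 0.3084 0.0154 zmed 0.1056
turq 230 mean [0.6194 0.2454 0.0982] circ 0.6207 0.2483 0.0155 zmed 0.1115
scene
mat 2153 mean [0
[... 413 characters left out ...]
.529 0.2426 0.0128 zmed 0.1039
cream 811 mean [0.346  0.1527 0.0374] circ 0.3514 0.1491 0.0544 zmed 0.0383
white 947 mean [ 0.3409 -0.1207  0.0346] circ 0.3487 -0.1245 0.0516 zmed 0.0353
pot 2240 mean [0.7362 0.1749 0.0604] circ 0.7402 0.1724 0.067 zmed 0.0617
sq 2380 mean [ 0.7614 -0.0376  0.0965] circ 0.7633 -0.0204 0.045 zmed 0.099
jar 3578 mean [ 0.7348 -0.2436  0.0897] circ 0.725 -0.2279 0.0422 zmed 0.0966
tub 771 mean [0.5877 0.4282 0.0479] circ 0.5825 0.4212 0.0531 zmed 0.0493
pink 145 mean [0.6081 0.306  0.1006] circ 0.6058 0.3096 0.0137 zmed 0.1048
turq 297 mean [0.6259 0.2453 0.0835] circ 0.6255 0.249 0.0153 zmed 0.086
mouth [ 0.5163 -0.2076  0.1   ]
stop top [0.5247 0.2404 0.12  ]
```

Request:
arm_command:
  increments:
    - [[0,0,0,-1],[0,0,0,-1],[0,0,0,-1],[0,0,0,-1],[0,0,0,-1],[0,0,0,-1],[0,0,0,-1],[0,0,0,-1],[0,0,0,-1],[0,0,0,-1]]
  hand: 40
  squeeze: 20

```text
time_s: 0.93
position: [0.1569, -0.6798, 0.2876]
tool_rot: [[0.817, -0.577, -0.002], [-0.577, -0.817, 0.008], [-0.006, -0.005, -1.0]]
force: [0.1, -0.1, -0.3]
grip_width: 0.0404
```

Request:
arm_command:
  increments:
    - [[0,0,0,-1],[0,0,0,-1],[0,0,0,-1],[0,0,0,-1],[0,0,0,-1],[0,0,0,-1],[0,0,0,-1],[0,0,0,-1],[0,0,0,-0.4],[0,0,0,0]]

```text
time_s: 1.77
position: [0.1566, -0.6777, 0.2835]
tool_rot: [[1.0, 0.006, -0.003], [0.006, -1.0, 0.015], [-0.003, -0.015, -1.0]]
force: [-0.6, 0.7, -0.4]
grip_width: 0.0399
```

Request:
arm_command:
  increments:
    - [[1,-1,0,0],[1,-1,0,0],[1,-1,0,0],[1,-1,0,0],[1,-1,0,0],[1,-1,0,0],[1,-1,0,0],[1,-1,0,0],[1,-1,0,0],[1,-1,0,0]]

```text
time_s: 2.6
position: [0.4115, -0.4203, 0.2844]
tool_rot: [[1.0, -0.016, -0.004], [-0.016, -1.0, 0.015], [-0.004, -0.015, -1.0]]
force: [0.1, -1.2, -0.5]
grip_width: 0.0397
```

Request:
arm_command:
  increments:
    - [[1,-1,0,-0.2],[1,-1,0,0],[1,-1,0,0],[0.8,-1,0,0],[0.3,-0.3,0.4,0],[0,0,1,0],[0,0,1,0],[0,0,1,0],[0,0,1,0],[0,0,0,0]]

```text
time_s: 3.43
position: [0.5234, -0.3004, 0.172]
tool_rot: [[1.0, -0.007, -0.0], [-0.007, -1.0, 0.014], [-0.001, -0.014, -1.0]]
force: [-1.7, 0.7, -0.8]
grip_width: 0.04
```

Request:
arm_command:
  increments:
    - [[-0.25,0.2,0.8,0],[0,0,1,0],[0,0,0.8,0],[0,0,0.2,0],[0,0,0,0]]

```text
time_s: 3.85
position: [0.5171, -0.3065, 0.1022]
tool_rot: [[1.0, -0.011, -0.0], [-0.011, -1.0, 0.013], [-0.0, -0.013, -1.0]]
force: [-0.7, 1.0, -0.4]
grip_width: 0.04
```

```bash
python3 - <<'E'
from h import *
s=read_state();print(s["position"],s["force"])
c=camera("scene");t=camera("top");cv2.imwrite("pics/a1.png",np.hstack([c["img"][120:420,60:460],t["img"][130:430,200:600]])[...,::-1])
E
```

```text
[ 0.5170895  -0.30650594  0.10217323] [-0.68399389  0.95154119 -0.41802542]
```

View pics/a1.png

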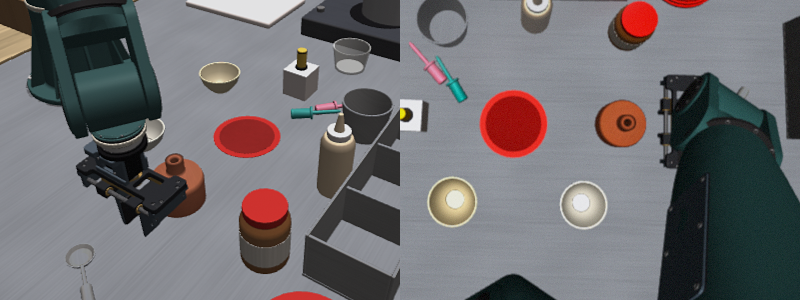

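The view shows the gripper behind the bottle, with the fingers low. The pink and turquoise look-alikes have toppled by themselves near the pot, and I haven't touched them. Now I'll push the bottle in +y.

Request:
arm_command:
  increments:
    - [[0,-0.6,0.1,-0.15],[0,-0.4,0.1,0],[0,-0.3,0,0],[0,-0.3,0,0],[0,-0.4,0,0],[0,-0.4,0,0],[0,-0.4,0,0],[0,-0.4,0,0],[0,-0.4,0,0],[0,-0.4,0,0]]

```text
time_s: 4.78
position: [0.52, -0.1991, 0.1048]
tool_rot: [[1.0, -0.0, 0.008], [-0.0, -1.0, 0.008], [0.008, -0.008, -1.0]]
force: [0.0, -1.6, -1.8]
grip_width: 0.0399
```

```bash
cat > look.py <<'E'
import sys
from h import *
n=sys.argv[1];x,y=float(sys.argv[2]),float(sys.argv[3])
s=read_state();print(s["position"].round(4),s["force"].round(1),s["time_s"])
c=camera("scene");t=camera("top")
for k,q in(("scene",c),("top",t)):
    P=cloud(q);P[q["z_map"]<=0]=-9
    a=cv2.cvtColor(q["img"],cv2.COLOR_RGB2HSV);br=((a[...,0]<14)&(a[...,1]>100))
    m=br&(np.hypot(P[...,0]-x,P[...,1]-y)<.08)
    try: circ(P,m&(P[...,2]>.03)&(P[...,2]<.11),k+" bottle");circ(P,m&(P[...,2]>.097)&(P[...,2]<.105),k+" rim")
    except Exception as e: print(k,"fail")
cv2.imwrite(f"pics/{n}.png",np.hstack([c["img"][100:400,100:500],t["img"][130:430,150:550]])[...,::-1])
E
python3 look.py a2 .517 -.145
```

```text
[ 0.52   -0.1991  0.1048] [ 0.  -1.6 -1.8] 4.7833
scene bottle 332 mean [ 0.5568 -0.1449  0.0494] circ 0.5269 -0.139 0.0501 zmed 0.0462
scene rim 20 mean [ 0.5223 -0.1244  0.1004] circ 0.5214 -0.1258 0.0115 zmed 0.1007
top bottle 1625 mean [ 0.5203 -0.1277  0.0696] circ 0.5215 -0.134 0.0495 zmed 0.0669
top rim 165 mean [ 0.522  -0.1347  0.1004] circ 0.5222 -0.1349 0.0165 zmed 0.1004
```

View pics/a2.png

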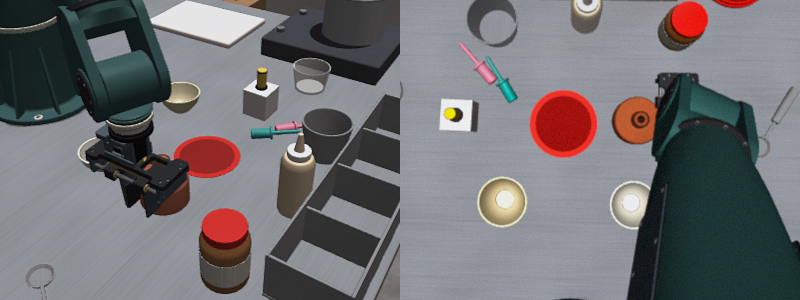

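The bottle is moving upright with the gripper. Its centre is about (.522,-.135) and the mat is at (.514,.021).

Request:
arm_command:
  increments:
    - [[-0.04,-0.4,0.05,0],[-0.04,-0.4,0.05,0],[-0.04,-0.4,0.05,0],[-0.04,-0.4,0.05,0],[-0.04,-0.4,0,0],[-0.04,-0.4,0,0],[-0.04,-0.4,0,0],[-0.04,-0.4,0,0],[-0.04,-0.4,0,0],[-0.04,-0.3,0,0]]

```text
time_s: 5.72
position: [0.5134, -0.0989, 0.1025]
tool_rot: [[1.0, -0.001, 0.017], [-0.001, -1.0, 0.003], [0.017, -0.003, -1.0]]
force: [0.2, -3.4, -0.1]
grip_width: 0.04
```

```bash
python3 look.py a3 .517 -.035
```

```text
[ 0.5134 -0.0989  0.1025] [ 0.2 -3.4 -0.1] 5.7167
scene bottle 298 mean [ 0.5481 -0.0536  0.0446] circ 0.5215 -0.0416 0.0491 zmed 0.0436
scene rim 0 mean [nan nan nan] circ 0.0 0.0 0.0 zmed nan
top bottle 1081 mean [ 0.5166 -0.0191  0.0695] circ 0.5158 -0.0327 0.049 zmed 0.0666
top rim 111 mean [ 0.5167 -0.0302  0.1004] circ 0.5165 -0.034 0.0163 zmed 0.1003h.py:19: RuntimeWarning: Mean of empty slice.
  (x,y),r=cv2.minEnclosingCircle(p[:,:2].copy()); print(name,len(p),"mean",p.mean(0).round(4),"circ",round(x,4),round(y,4),round(r,4),"zmed",np.median(p[:,2]).round(4))
  ret = um.true_divide(
  return _methods._mean(a, axis=axis, dtype=dtype,
  ret = ret.dtype.type(ret / rcount)
```

Request:
arm_command:
  increments:
    - [[-0.03,-0.4,0,0],[-0.03,-0.4,0,0],[-0.03,-0.4,0,0],[-0.03,-0.4,0,0],[-0.03,-0.3,0,0],[0,-0.2,0,0],[0,-0.1,0,0],[0,0,0,0]]

```text
time_s: 6.48
position: [0.5092, -0.0382, 0.1026]
tool_rot: [[1.0, 0.001, 0.016], [0.001, -1.0, 0.003], [0.016, -0.003, -1.0]]
force: [-0.4, -3.1, -0.4]
grip_width: 0.0403
```

```bash
python3 look.py a4 .515 .018 2>/dev/null
```

```text
[ 0.5092 -0.0382  0.1026] [-0.4 -3.1 -0.4] 6.4833
scene bottle 310 mean [0.5404 0.002  0.0452] circ 0.5157 0.0046 0.059 zmed 0.0441
scene rim 0 mean [nan nan nan] circ 0.0 0.0 0.0 zmed nan
top bottle 704 mean [0.5133 0.0481 0.0673] circ 0.5125 0.0331 0.0485 zmed 0.0657
top rim 40 mean [0.5134 0.0347 0.1003] circ 0.5123 0.0319 0.0123 zmed 0.1002
```

View pics/a4.png

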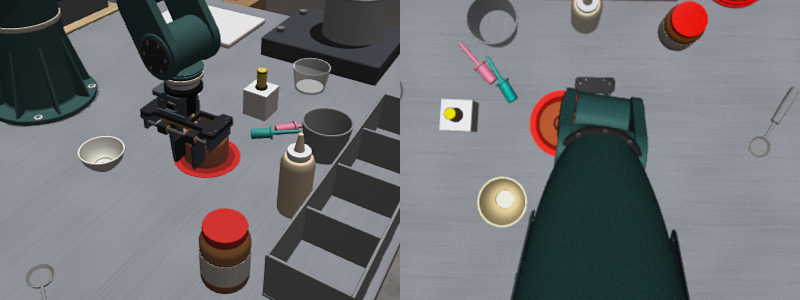

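The bottle stands on the mat. I'll back off, raise the tool and check.

Request:
arm_command:
  increments:
    - [[0,0.5,0,0],[0,1,0,0],[0,0.6,-0.5,0],[0,0,-1,0],[0,0,-1,0],[0,0,-1,0],[0,0,-1,0],[0,0,-1,0],[0,0,-1,0],[0,0,-0.5,0]]
  hand: 60

```text
time_s: 7.42
position: [0.5042, -0.0968, 0.2819]
tool_rot: [[1.0, -0.005, 0.009], [-0.005, -1.0, 0.006], [0.009, -0.006, -1.0]]
force: [-0.3, 0.3, 0.3]
grip_width: 0.0601
```

```bash
python3 look.py a5 .515 .025 2>/dev/null
```

```text
[ 0.5042 -0.0968  0.2819] [-0.3  0.3  0.3] 7.4167
scene bottle 1507 mean [0.5259 0.0068 0.0632] circ 0.5145 0.0225 0.0499 zmed 0.0641
scene rim 96 mean [0.5139 0.0229 0.0999] circ 0.5131 0.0234 0.017 zmed 0.0999
top bottle 1764 mean [0.5111 0.0231 0.069 ] circ 0.5122 0.0233 0.0501 zmed 0.0665
top rim 168 mean [0.5117 0.0232 0.1001] circ 0.5118 0.0235 0.0165 zmed 0.1
```

View pics/a5.png

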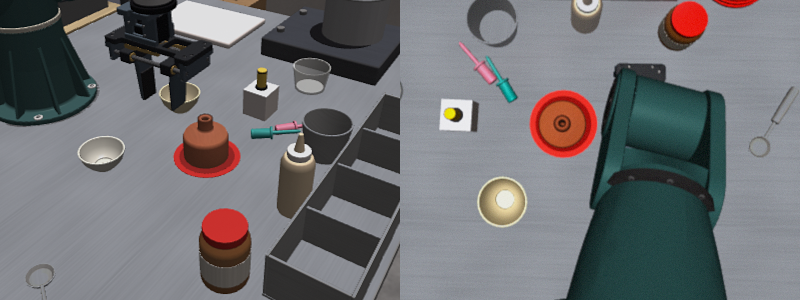

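Request:
arm_command:
  increments:
    - [[0.1,-1,0,-0.1],[0.1,-1,0,0],[0.1,-1,0,0],[0.1,-1,0,0],[0.1,-1,0,0],[0.1,-1,0,0],[0.1,-1,0,0],[0.1,-1,0,0],[0.1,-1,0,0],[0.1,-1,0,0]]

```text
time_s: 8.35
position: [0.5269, 0.1583, 0.2728]
tool_rot: [[1.0, -0.007, -0.0], [-0.007, -1.0, 0.005], [-0.0, -0.005, -1.0]]
force: [0.1, -0.1, 0.8]
grip_width: 0.0601
```

Request:
arm_command:
  increments:
    - [[0,-1,0,0],[0,-0.7,0,0],[0,-0.4,0,0],[0,0,0,0]]

```text
time_s: 8.68
position: [0.5259, 0.2161, 0.2678]
tool_rot: [[1.0, -0.005, -0.006], [-0.005, -1.0, 0.004], [-0.006, -0.004, -1.0]]
force: [0.5, -0.4, -0.0]
grip_width: 0.0599
```

Request:
arm_command:
  increments:
    - [[0.05,-0.7,0.6,-0.07],[0,-0.35,0.8,0],[0,0,0.8,0],[0,0,0.6,0],[0,0,0,0]]

```text
time_s: 9.1
position: [0.5267, 0.2399, 0.1932]
tool_rot: [[1.0, -0.001, -0.007], [-0.001, -1.0, 0.003], [-0.007, -0.003, -1.0]]
force: [-0.4, -0.9, -1.4]
grip_width: 0.0597
```

```bash
python3 - <<'E'
from h import *
s=read_state();print(s["position"])
c=camera("scene");cv2.imwrite("pics/b1.png",cv2.resize(c["img"][90:240,280:460],None,fx=4,fy=4)[...,::-1])
E
```

```text
[0.52671349 0.23994036 0.19320418]
```

View pics/b1.png

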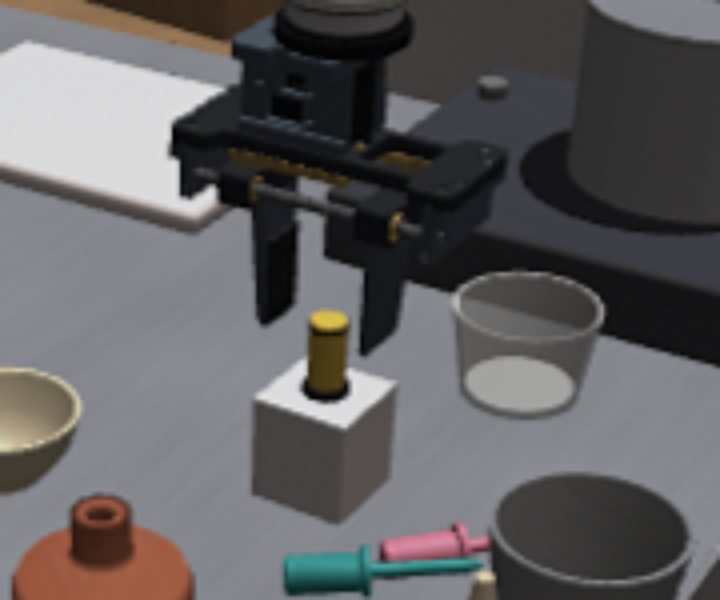

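The fingers straddle the yellow grip at crop (328,350). I'll descend and close.

Request:
arm_command:
  increments:
    - [[0,-0.12,0.6,0],[0,0,0.5,0],[0,0,0.2,0],[0,0,0,0]]

```text
time_s: 9.48
position: [0.5284, 0.241, 0.163]
tool_rot: [[1.0, -0.003, -0.004], [-0.003, -1.0, 0.004], [-0.004, -0.004, -1.0]]
force: [0.1, -0.7, -1.8]
grip_width: 0.0599
```

Request:
arm_command:
  increments:
    - [[-0.03,-0.06,0.15,0],[0,0,0,0],[0,0,0,0],[0,0,0,0],[0,0,0,0],[0,0,0,0]]
  hand: 15
  squeeze: 45

```text
time_s: 9.98
position: [0.5287, 0.2425, 0.1616]
tool_rot: [[1.0, -0.004, -0.002], [-0.004, -1.0, 0.005], [-0.002, -0.005, -1.0]]
force: [0.8, 0.4, -1.6]
grip_width: 0.023
```

Request:
arm_command:
  increments:
    - [[0,0,-0.3,0],[0,0,-0.5,0],[0,0,-0.7,0],[0,0,-0.7,0],[0,0,-0.8,0],[0,0,-0.8,0],[0,0,-0.8,0],[0,0,-0.6,0],[0,0,-0.3,0],[0,0,0,0]]

```text
time_s: 10.82
position: [0.5284, 0.2416, 0.3148]
tool_rot: [[1.0, -0.004, 0.002], [-0.004, -1.0, 0.006], [0.002, -0.006, -1.0]]
force: [-0.7, 0.2, -0.4]
grip_width: 0.0231
```

```bash
python3 - <<'E'
from h import *
s=read_state();print(s["position"],s["grip_width"])
c=camera("scene");cv2.imwrite("pics/b2.png",cv2.resize(c["img"][90:240,280:460],None,fx=4,fy=4)[...,::-1]);np.savez("b2.npz",**c)
t=camera("top");cv2.imwrite("pics/b2t.png",cv2.resize(t["img"][200:300,150:290],None,fx=4,fy=4)[...,::-1])
E
```

```text
[0.52841995 0.24161114 0.31479078] 0.023121308865648994
```

View pics/b2.png

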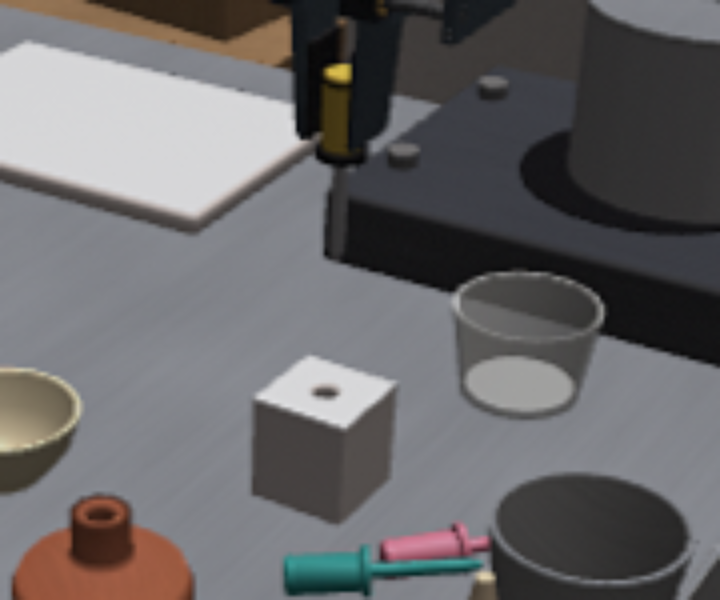

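The stopper is out of its rest and hangs straight, with the rod tip at crop (337,255). I'll move it over the mouth.

Request:
arm_command:
  increments:
    - [[0,0.6,0,0],[-0.1,0.9,0,0],[-0.1,1,0,0],[-0.1,1,0,0],[-0.1,1,0,0],[-0.1,1,0,0],[-0.1,1,0,0],[-0.05,0.9,0,0],[0,0.6,0,0],[0,0,0,0]]

```text
time_s: 11.75
position: [0.5033, 0.0274, 0.2998]
tool_rot: [[1.0, -0.0, -0.019], [-0.0, -1.0, 0.002], [-0.019, -0.002, -1.0]]
force: [0.3, 0.3, -0.0]
grip_width: 0.0227
```

Request:
arm_command:
  increments:
    - [[0.4,0.1,0.3,0],[0.05,0.05,0.2,0],[0,0,0,0],[0,0,0,0]]

```text
time_s: 12.08
position: [0.5121, 0.0222, 0.2835]
tool_rot: [[1.0, -0.003, -0.025], [-0.003, -1.0, 0.002], [-0.025, -0.002, -1.0]]
force: [-0.1, -0.6, -0.1]
grip_width: 0.0233
```

```bash
cat > rod.py <<'E'
import sys
from h import *
s=read_state();p=s["position"];R=s["tool_rot"];print(p.round(4),R[:,2].round(4),s["grip_width"])
n=sys.argv[1]
c=camera("scene");t=camera("top");np.savez(n+".npz",**c)
K=c["intrinsics"];Ti=np.linalg.inv(c["world_from_camera"])
def pr(P):
    q=K@(Ti@np.append(P,1))[:3];return (q[:2]/q[2]).round(1)
off=.0579
for k,d in(("grip top",off-.018),("origin",off+.032),("tip",off+.097)): print(k,(p+R[:,2]*d).round(4),pr(p+R[:,2]*d))
print("mouth scene px",pr([.5125,.0233,.1]))
u,v=pr([.5125,.0233,.13]).astype(int)
cv2.imwrite(f"pics/{n}.png",cv2.resize(c["img"][v-60:v+50,u-60:u+60],None,fx=5,fy=5,interpolation=cv2.INTER_CUBIC)[...,::-1]);print("crop origin",u-60,v-60)
E
python3 rod.py c1
```

```text
[0.5121 0.0222 0.2835] [-0.0246  0.0023 -0.9997] 0.023259321654957275
grip top [0.5112 0.0223 0.2436] [301.5 156.6]
origin [0.5099 0.0225 0.1936] [301.7 179.1]
tip [0.5083 0.0226 0.1286] [302.  206.3]
mouth scene px [304.1 218.1]
crop origin 243 146
```

View pics/c1.png

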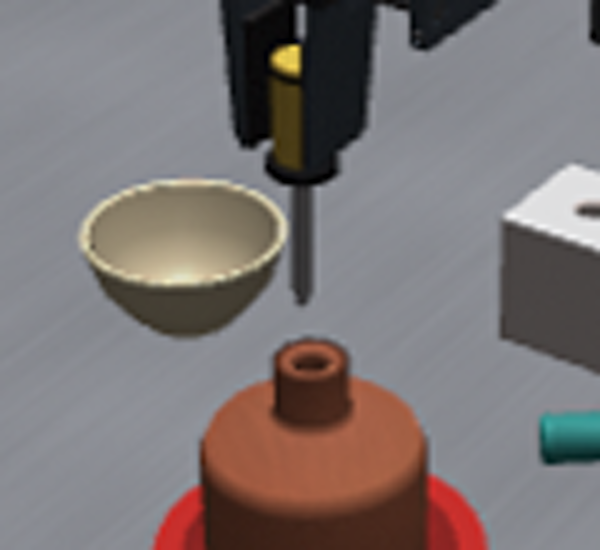

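Request:
arm_command:
  increments:
    - [[0.1,0,0,0],[0.1,0,0,0],[0,0,0,0],[0,0,0,0]]

```text
time_s: 12.52
position: [0.5175, 0.0236, 0.2844]
tool_rot: [[1.0, -0.001, -0.023], [-0.001, -1.0, 0.002], [-0.023, -0.002, -1.0]]
force: [0.0, 0.2, -1.5]
grip_width: 0.0231
```

```bash
python3 - <<'E'
from h import *
s=read_state();print(s["q"].round(4),s["position"].round(4),s["tool_rot"].round(4)[:,2],s["qvel"].round(4))
c=dict(np.load("c1.npz"));P=cloud(c);P[c["z_map"]<=0]=-9
cam=c["world_from_camera"][:3,3]
for z0,z1,r in((.135,.15,.0045),(.15,.165,.0045),(.165,.185,.0045),(.086,.098,.0165)):
    m=(np.hypot(P[...,0]-.51,P[...,1]-.023)<.03)&(P[...,2]>z0)&(P[...,2]<z1);p=P[m]
    d=cam[:2]-p.mean(0)[:2];d/=np.linalg.norm(d)
    # circle LSQ with fixed radius
    from scipy.optimize import least_squares
    f=least_squares(lambda q:np.hypot(p[:,0]-q[0],p[:,1]-q[1])-r,p.mean(0)[:2]-d*r,loss="soft_l1",f_scale=.001)
    print(z0,len(p),p.mean(0).round(4),"axis",f.x.round(4),np.abs(f.fun).mean().round(5))
E
```

```text
[-3.0000e-04  1.0850e-01  2.0957e+00  2.9000e-03  9.6060e-01 -1.2000e-03] [0.5175 0.0236 0.2844] [-0.0232  0.0024 -0.9997] [ 0.0047 -0.0006 -0.0069 -0.     -0.0002  0.0004]
0.135 25 [0.5127 0.0225 0.1427] axis [0.5099 0.0249] 0.00096
0.15 27 [0.5126 0.0234 0.1578] axis [0.5107 0.0256] 0.00126
0.165 31 [0.5133 0.023  0.1752] axis [0.511 0.026] 0.0008
0.086 95 [0.5176 0.0192 0.0927] axis [0.5136 0.0257] 0.00274
```

Request:
arm_command:
  increments:
    - [[0,0,-0.5,0],[0,0,-0.5,0],[0,0,-0.5,0],[0,0,0,0]]

```text
time_s: 12.85
position: [0.5183, 0.0237, 0.3255]
tool_rot: [[1.0, -0.0, -0.024], [-0.0, -1.0, 0.002], [-0.024, -0.002, -1.0]]
force: [-0.1, -0.7, -0.3]
grip_width: 0.0231
```

Request:
arm_command:
  increments:
    - [[0.5,0,0,0],[0.5,0,0,0],[0.5,0,0,0],[0,0,0,0]]

```text
time_s: 13.18
position: [0.5582, 0.0238, 0.3266]
tool_rot: [[1.0, -0.0, -0.021], [-0.0, -1.0, 0.002], [-0.021, -0.002, -1.0]]
force: [-1.5, -0.7, -0.2]
grip_width: 0.0233
```

Request:
arm_command:
  increments:
    - [[-0.2,0,0,0],[-0.2,0,0,0],[-0.2,0,0,0],[-0.2,0,0,0],[-0.2,0,0,0],[-0.2,0,0,0],[0,0,0,0]]

```text
time_s: 13.77
position: [0.5233, 0.0238, 0.3253]
tool_rot: [[1.0, -0.0, -0.025], [-0.0, -1.0, 0.002], [-0.025, -0.002, -1.0]]
force: [-1.0, -0.5, -2.2]
grip_width: 0.0233
```

Request:
arm_command:
  increments:
    - [[-0.9,0,0,0],[-0.9,0,0,0],[0,0,0,0]]

```text
time_s: 14.02
position: [0.4765, 0.0238, 0.3265]
tool_rot: [[1.0, -0.0, -0.024], [-0.0, -1.0, 0.002], [-0.024, -0.002, -1.0]]
force: [0.4, -0.4, -1.0]
grip_width: 0.0234
```

Request:
arm_command:
  increments:
    - [[0.1,0,0,0],[0.1,0,0,0],[0.1,0,0,0],[0.1,0,0,0],[0.1,0,0,0],[0.1,0,0,0],[0.1,0,0,0],[0.1,0,0,0],[0.1,0,0,0],[0,0,0,0]]

```text
time_s: 14.85
position: [0.5039, 0.0238, 0.3264]
tool_rot: [[1.0, -0.0, -0.022], [-0.0, -1.0, 0.002], [-0.022, -0.002, -1.0]]
force: [0.1, 0.6, -0.9]
grip_width: 0.0232
```

Request:
arm_command:
  increments:
    - [[0.2,0,0.3,0],[0.2,0,0.3,0],[0.1,0,0.3,0],[0.1,0,0.3,0],[0,0,0.2,0],[0,0,0,0],[0,0,0,0]]

```text
time_s: 15.43
position: [0.5193, 0.0238, 0.2858]
tool_rot: [[1.0, -0.0, -0.025], [-0.0, -1.0, 0.002], [-0.025, -0.002, -1.0]]
force: [0.3, 0.3, -0.9]
grip_width: 0.0233
```

```bash
cat > aim.py <<'E'
from h import *
s=read_state();p=s["position"];z=s["tool_rot"][:,2]
print(s["time_s"],p.round(4),z.round(4),s["force"].round(1),s["grip_width"])
k=(p[2]-.1)/-z[2]; a=p+k*z; print("axis at z=.1",a.round(4),"seat depth left",round(k-.0899,4))
tgt=np.array([.5121,.0230,.1])-z*.0325*np.array([1,1,0])
d=tgt-a; print("tool shift mm",(s["tool_rot"].T@d*1e3).round(2))
E
python3 aim.py;python3 rod.py c2
```

```text
15.4333 [0.5193 0.0238 0.2858] [-0.0246  0.0023 -0.9997] [ 0.3  0.3 -0.9] 0.023345511805511622
axis at z=.1 [0.5147 0.0243 0.1   ] seat depth left 0.0959
tool shift mm [-1.79  1.34  0.04]
[0.5193 0.0238 0.2858] [-0.0246  0.0023 -0.9997] 0.023345511805511622
grip top [0.5183 0.0239 0.2459] [304.9 156.1]
origin [0.517  0.024  0.1959] [305.  178.7]
tip [0.5154 0.0242 0.1309] [305.2 206. ]
mouth scene px [304.1 218.1]
crop origin 243 146
```

View pics/c2.png

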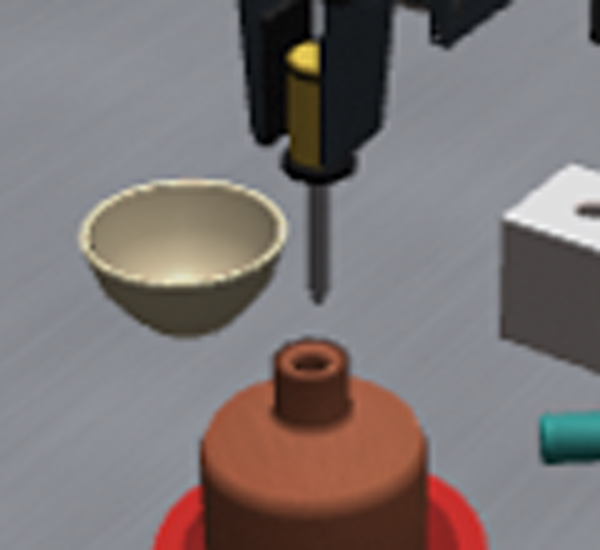

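Request:
arm_command:
  increments:
    - [[-0.07,0.05,0.2,0],[0,0,0.2,0],[0,0,0.2,0],[0,0,0.1,0],[0,0,0,0],[0,0,0,0]]

```text
time_s: 16.03
position: [0.5169, 0.0225, 0.2679]
tool_rot: [[1.0, -0.001, -0.022], [-0.0, -1.0, 0.002], [-0.022, -0.002, -1.0]]
force: [0.1, 0.2, -1.3]
grip_width: 0.0231
```

```bash
python3 aim.py;python3 rod.py c3
```

```text
16.0333 [0.5169 0.0225 0.2679] [-0.0222  0.0023 -0.9998] [ 0.1  0.2 -1.3] 0.02308657113469602
axis at z=.1 [0.5132 0.0229 0.1   ] seat depth left 0.078
tool shift mm [-0.34 -0.06  0.01]
[0.5169 0.0225 0.2679] [-0.0222  0.0023 -0.9998] 0.02308657113469602
grip top [0.516  0.0226 0.228 ] [303.8 164.4]
origin [0.5149 0.0227 0.178 ] [304.  186.5]
tip [0.5135 0.0228 0.113 ] [304.2 213.2]
mouth scene px [304.1 218.1]
crop origin 243 146
```

View pics/c3.png

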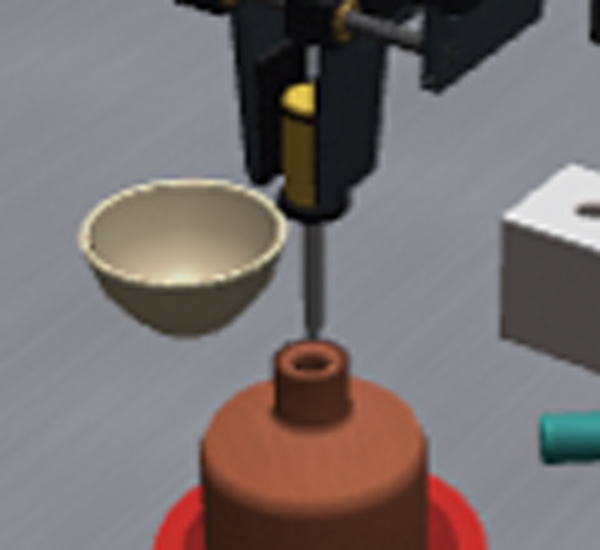

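The tip at crop (313,337) lines up with the mouth at (311,362). I'll enter gently.

Request:
arm_command:
  increments:
    - [[-0.01,0,0.2,0],[0,0,0.2,0],[0,0,0.2,0],[0,0,0.15,0],[0,0,0,0]]

```text
time_s: 16.55
position: [0.5165, 0.0225, 0.2478]
tool_rot: [[1.0, -0.0, -0.021], [-0.0, -1.0, 0.002], [-0.021, -0.002, -1.0]]
force: [0.5, -0.8, -1.8]
grip_width: 0.0231
```

```bash
python3 aim.py;python3 rod.py c4
```

```text
16.55 [0.5165 0.0225 0.2478] [-0.0209  0.0023 -0.9998] [ 0.5 -0.8 -1.8] 0.023127373664411678
axis at z=.1 [0.5134 0.0229 0.1   ] seat depth left 0.0579
tool shift mm [-0.61 -0.03  0.01]
[0.5165 0.0225 0.2478] [-0.0209  0.0023 -0.9998] 0.023127373664411678
grip top [0.5156 0.0226 0.2079] [303.9 173.5]
origin [0.5146 0.0228 0.1579] [304.1 195. ]
tip [0.5132 0.0229 0.0929] [304.4 221.1]
mouth scene px [304.1 218.1]
crop origin 243 146
```

View pics/c4.png

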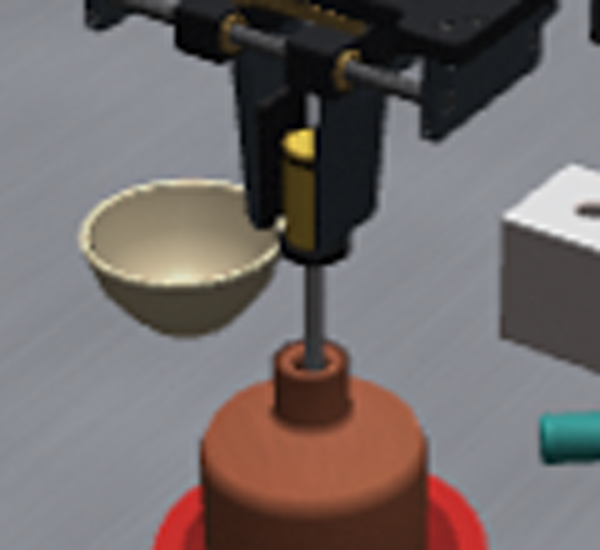

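The rod is in the mouth with no side force. I'll push on.

Request:
arm_command:
  increments:
    - [[-0.02,0,0.2,0],[0,0,0.25,0],[0,0,0.25,0],[0,0,0.25,0],[0,0,0.2,0]]

```text
time_s: 17.07
position: [0.5184, 0.0227, 0.2229]
tool_rot: [[1.0, -0.0, -0.015], [-0.0, -1.0, 0.002], [-0.015, -0.002, -1.0]]
force: [-4.4, 0.4, 1.4]
grip_width: 0.0235
```

```bash
python3 aim.py
```

```text
17.0667 [0.5184 0.0227 0.2229] [-0.0152  0.0024 -0.9999] [-4.4  0.4  1.4] 0.023462413072363592
axis at z=.1 [0.5165 0.023  0.1   ] seat depth left 0.033
tool shift mm [-3.92  0.07  0.06]
```

Request:
arm_command:
  increments:
    - [[-0.1,0,0,0],[0,0,0,0]]

```text
time_s: 17.23
position: [0.5149, 0.0227, 0.2212]
tool_rot: [[1.0, -0.0, -0.017], [-0.0, -1.0, 0.002], [-0.017, -0.002, -1.0]]
force: [-0.2, -0.2, 1.9]
grip_width: 0.0232
```

```bash
python3 aim.py; python3 rod.py c5
```

```text
17.2333 [0.5149 0.0227 0.2212] [-0.0173  0.0024 -0.9998] [-0.2 -0.2  1.9] 0.023163229497294036
axis at z=.1 [0.5128 0.023  0.1   ] seat depth left 0.0313
tool shift mm [-0.15  0.08  0.  ]
[0.5149 0.0227 0.2212] [-0.0173  0.0024 -0.9998] 0.023163229497294036
grip top [0.5142 0.0228 0.1813] [303.7 185. ]
origin [0.5134 0.0229 0.1313] [304.  205.8]
tip [0.5122 0.0231 0.0663] [304.4 231.1]
mouth scene px [304.1 218.1]
crop origin 243 146
```

View pics/c5.png

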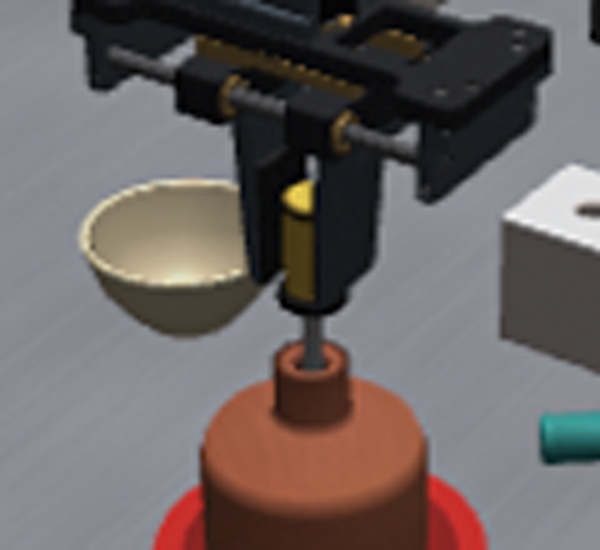

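Request:
arm_command:
  increments:
    - [[-0.02,0,0.2,0],[-0.03,0,0.2,0],[-0.02,0,0.15,0]]

```text
time_s: 17.58
position: [0.514, 0.0227, 0.2079]
tool_rot: [[1.0, -0.0, -0.014], [-0.0, -1.0, 0.002], [-0.014, -0.002, -1.0]]
force: [-1.3, -0.2, 3.5]
grip_width: 0.0233
```

```bash
python3 aim.py
```

```text
17.5833 [0.514  0.0227 0.2079] [-0.0142  0.0024 -0.9999] [-1.3 -0.2  3.5] 0.02328288608418323
axis at z=.1 [0.5125 0.023  0.1   ] seat depth left 0.018
tool shift mm [ 0.05  0.07 -0.  ]
```

Request:
arm_command:
  increments:
    - [[-0.02,0,0.2,0],[-0.02,0,0.2,0],[-0.02,0,0.15,0]]

```text
time_s: 17.83
position: [0.513, 0.0228, 0.1932]
tool_rot: [[1.0, -0.0, -0.012], [-0.0, -1.0, 0.002], [-0.012, -0.002, -1.0]]
force: [0.5, -0.8, 3.1]
grip_width: 0.0231
```

```bash
python3 aim.py; python3 rod.py c6
```

```text
17.8333 [0.513  0.0228 0.1932] [-0.012   0.0025 -0.9999] [ 0.5 -0.8  3.1] 0.023123444621133676
axis at z=.1 [0.5119 0.023  0.1   ] seat depth left 0.0033
tool shift mm [ 0.6   0.07 -0.01]
[0.513  0.0228 0.1932] [-0.012   0.0025 -0.9999] 0.023123444621133676
grip top [0.5125 0.0229 0.1533] [303.4 196.6]
origin [0.5119 0.023  0.1033] [303.8 216.8]
tip [0.5111 0.0231 0.0383] [304.3 241.3]
mouth scene px [304.1 218.1]
crop origin 243 146
```

View pics/c6.png

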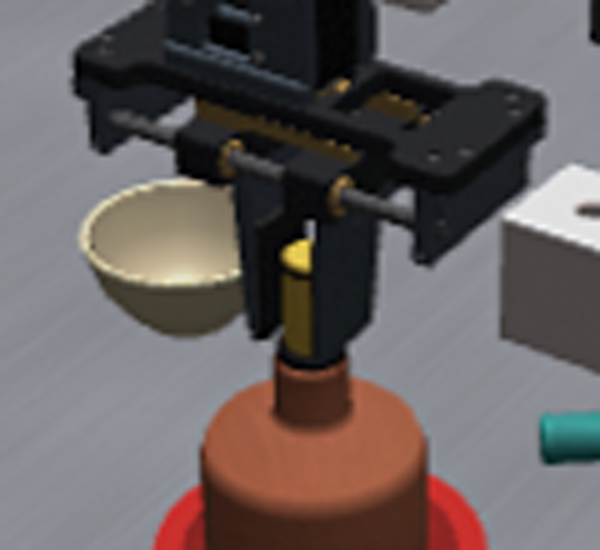

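Almost seated. I'll press gently until the force rises.

Request:
arm_command:
  increments:
    - [[0.01,0,0.1,0],[0,0,0.1,0]]

```text
time_s: 18.1
position: [0.5129, 0.0228, 0.1889]
tool_rot: [[1.0, -0.0, -0.014], [-0.0, -1.0, 0.002], [-0.014, -0.002, -1.0]]
force: [-21.8, 0.2, 59.2]
grip_width: 0.0234
```

Request:
arm_command:
  increments:
    - [[0,0,0.1,0]]

```text
time_s: 18.18
position: [0.5134, 0.0228, 0.1886]
tool_rot: [[1.0, -0.0, -0.016], [-0.0, -1.0, 0.002], [-0.016, -0.002, -1.0]]
force: [-24.0, -0.5, 64.7]
grip_width: 0.0233
```

The collar is seated, with the force risen to about 65 N. I'll ease off and then release.

Request:
arm_command:
  increments:
    - [[-0.03,0,-0.03,0]]

```text
time_s: 18.27
position: [0.5128, 0.0228, 0.1901]
tool_rot: [[1.0, -0.0, -0.016], [0.0, -1.0, 0.002], [-0.016, -0.002, -1.0]]
force: [-0.7, 0.7, -3.8]
grip_width: 0.0232
```

Request:
arm_command:
  increments:
    - [[0,0,-0.01,0]]

```text
time_s: 18.35
position: [0.5128, 0.0228, 0.1908]
tool_rot: [[1.0, 0.0, -0.016], [0.0, -1.0, 0.002], [-0.016, -0.002, -1.0]]
force: [-0.1, -0.0, -1.3]
grip_width: 0.0232
```

Request:
arm_command:
  increments:
    - [[0,0,0.04,0]]

```text
time_s: 18.43
position: [0.5128, 0.0228, 0.19]
tool_rot: [[1.0, 0.0, -0.016], [0.0, -1.0, 0.002], [-0.016, -0.002, -1.0]]
force: [-1.0, 0.7, 1.7]
grip_width: 0.0234
```

Request:
arm_command:
  increments:
    - [[0,0,0.02,0]]

```text
time_s: 18.52
position: [0.5128, 0.0228, 0.1893]
tool_rot: [[1.0, -0.0, -0.016], [0.0, -1.0, 0.002], [-0.016, -0.002, -1.0]]
force: [-0.5, 0.6, 3.4]
grip_width: 0.0233
```

Request:
arm_command:
  increments:
    - [[0,0,0.02,0]]

```text
time_s: 18.6
position: [0.5128, 0.0228, 0.1887]
tool_rot: [[1.0, 0.0, -0.016], [0.0, -1.0, 0.002], [-0.016, -0.002, -1.0]]
force: [-6.0, 0.2, 19.5]
grip_width: 0.0231
```

Request:
arm_command:
  increments:
    - [[0,0,0.02,0]]

```text
time_s: 18.68
position: [0.513, 0.0228, 0.1887]
tool_rot: [[1.0, 0.0, -0.016], [0.0, -1.0, 0.002], [-0.016, -0.002, -1.0]]
force: [-9.8, 0.3, 29.1]
grip_width: 0.0233
```

Pressed home at 29 N. Opening the fingers.

Request:
arm_command:
  increments:
    - [[0,0,0,0],[0,0,0,0],[0,0,0,0],[0,0,0,0]]
  hand: 50

```text
time_s: 19.02
position: [0.513, 0.0228, 0.1881]
tool_rot: [[1.0, -0.0, -0.016], [0.0, -1.0, 0.002], [-0.016, -0.002, -1.0]]
force: [-0.4, -0.3, -0.7]
grip_width: 0.047
```

Request:
arm_command:
  increments:
    - [[0,0,-0.3,0],[0,0,-0.6,0],[0,0,-1,0],[0,0,-1,0],[0,0,-1,0],[0,0,-1,0],[0,0.8,0,0],[0,1,0,0],[0,1,0,0],[0,1,0,0]]

```text
time_s: 19.85
position: [0.5145, -0.0724, 0.3203]
tool_rot: [[1.0, 0.005, -0.016], [0.006, -1.0, 0.002], [-0.016, -0.002, -1.0]]
force: [0.3, 0.1, -0.1]
grip_width: 0.0501
```

Request:
arm_command:
  increments:
    - [[0,1,0,0],[0,1,0,0],[0,0.6,0,0],[0,0,0,0],[0,0,0,0]]

```text
time_s: 20.27
position: [0.5142, -0.1442, 0.3231]
tool_rot: [[1.0, 0.002, -0.014], [0.002, -1.0, 0.001], [-0.014, -0.001, -1.0]]
force: [-0.3, -0.1, 0.1]
grip_width: 0.0501
```

```bash
python3 look.py d1 .513 .023 2>/dev/null; python3 rod.py d2; python3 - <<'E'
from h import *
for n in("scene","top"):
    c=camera(n);P=cloud(c);P[c["z_map"]<=0]=-9;Z=P[...,2]
    def w(x,y,r,z0,z1):return (np.hypot(P[...,0]-x,P[...,1]-y)<r)&(Z>z0)&(Z<z1)
    circ(P,w(.513,.023,.03,.1475,.16),n+" grip top")
    circ(P,w(.513,.023,.07,.03,.057),n+" body")
E
```

```text
[ 0.5142 -0.1442  0.3231] [-0.3 -0.1  0.1] 20.2667
scene bottle 1432 mean [0.5264 0.0056 0.0614] circ 0.5154 0.0209 0.0498 zmed 0.0637
scene rim 41 mean [0.5188 0.0153 0.0999] circ 0.5158 0.0199 0.0143 zmed 0.0997
top bottle 1583 mean [0.5108 0.0231 0.0661] circ 0.5119 0.0234 0.05 zmed 0.0659
top rim 24 mean [0.5074 0.0192 0.101 ] circ 0.5113 0.0232 0.0163 zmed 0.1008
[ 0.5143 -0.1434  0.323 ] [-1.340e-02  8.000e-04 -9.999e-01] 0.05019643910151778
grip top [ 0.5137 -0.1433  0.2831] [245. 174.]
origin [ 0.5131 -0.1433  0.2331] [247.5 199.6]
tip [ 0.5122 -0.1433  0.1681] [250.6 230.3]
mouth scene px [304.1 218.1]
crop origin 243 146
scene grip top 63 mean [0.5152 0.024  0.15  ] circ 0.5152 0.0246 0.0128 zmed 0.15
scene body 502 mean [ 0.5352 -0.0053  0.0446] circ 0.5148 0.0232 0.0499 zmed 0.0451
top grip top 119 mean [0.5129 0.0235 0.1504] circ 0.5127 0.0236 0.0122 zmed 0.1503
top body 105 mean [0.5093 0.0217 0.0541] circ 0.5119 0.0233 0.05 zmed 0.0541
```

View pics/d1.png

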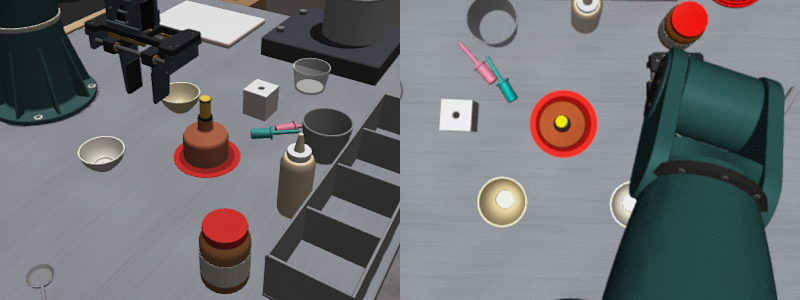

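View pics/d2.png

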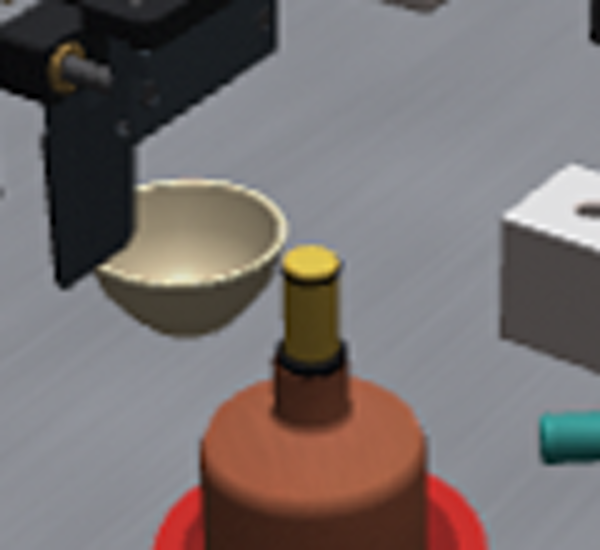

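The stopper is upright with its grip top at z = 0.150, which is exactly flush. The bottle is upright on the mat, and the gripper is clear and touching nothing. Handing in.

```bash
python3 -c "
from bench import hand_in;print(hand_in())"
```

```text
the job is handed in; nothing more can be done
None
```

The job is done and handed in at about 20 s. I slid the bottle onto the red mat with the half-open fingers. Then I drew the yellow stopper from its rest, pushed it past the seal until the collar seated, released it and backed away.

**Last checks:**
- **Bottle:** it stands upright about 3 mm from the mat's centre, so its base has over 20 mm to spare all round.
- **Stopper:** the grip top is at z = 0.150 m in both cameras, which is exactly the seated height. In the close crop the collar lies on the mouth.
- **Robot:** the gripper was clear and the measured force was near zero.

**What did not go cleanly:**
- **Seating force:** the first press peaked at about 65 N vertical and 24 N sideways at the wrist, under the 120 N wrist limit. The push was made through the gripped stopper, not with the gripper's body. I eased off, which lifted the stopper about 1 mm, then pressed it home again at 29 N before letting go.
- **Tool tilt:** the tool drifted up to about 1.4° off vertical. During insertion it also caused a brief side force of about 4 N, which I corrected.
- **Camera disagreement:** the two cameras differ by up to about 3 mm in position.
- **Look-alikes:** the pink and turquoise look-alikes fell over on their own early on, before the robot was anywhere near them. I never touched them.
- **Other bystanders:** those in view look unmoved in the last pictures, but I did not re-measure their positions.

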